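Pack up the drawing desk: raise the ratcheted board, post the glue sticks, drop the board

ROBOT

A 7-joint arm with a two-finger parallel gripper is mounted at the origin on the work surface. World frame = base frame: x ahead of the robot, y to its left, z up, the work surface at z = 0. Lengths are in m, angles in rad, forces in N, time in s.
With the tool pointing down it reaches from about 0.35 to 0.775 m from the base axis. Payload 3.1 kg.
Tool frame: the origin (TCP) lies at the very end of the fingers, on their centre line; the grasp point (between the pads) lies 19 mm behind it (r.grip_depth is the distance from the TCP to the grasp point, in m); x points along the fingers, y is the direction in which the jaws open and shut, and the axes are right-handed (so a half turn about x gives the same grasp; the last joint's range is limited). The gripper opens to 85 mm and grips with 20 to 120 N. Pads are 22 mm wide; open, the fingers measure 114 mm over their backs; the gripper's body (76 mm by 85 mm) begins 54 mm behind the grasp point. The pads swing forward as they close: fully open they stand 13 mm farther back than shut.
Start: joints at [-1.243, 0.311, 0.014, 1.512, -0.004, 1.319, -0.027], TCP at [0.199, 0.513, 0.231] pointing down, gripper open.
Joint ranges: [-2.7, 2.7], [-0.3, 1.91], [-1.27, 1.3], [0.12, 2.57], [-1.44, 4.58], [0.2, 2.03], [-3.05, 3.05]. Speed limits (rad/s): [2.79, 2.79, 3.14, 3.14, 3.14, 3.14, 3.14].

INTERFACE

Orientations are given as a unit quaternion [x, y, z, w].
In Python, from cell import state, eyes, workorder, r gives the robot as it stands.
- The arm moves only by the tool move_arm, never from a script. Its argument "series" is a list that holds one entry, the list of rows, each a list of 5 numbers: the shift along the tool's x, y, z in mm, then the turn about the tool's x in rad, then the finger opening in mm, from 0 to 85.4. In form: [[[tx, ty, tz, twist, fingers], ...]]. A call has 1 to 8 rows; each row shifts and turns the commanded pose from where the row before left it, along the tool's axes as they then stand; what a row does not reach is not made up. A row lasts 1/10 s, in which the tool goes at most 50 mm and 8.59 degrees, less where a joint would pass 70% of its speed; a pose out of reach is approached as far as the arm can. A call with a gripper value outside its range is refused whole. The fingers move at their own pace and stop on an object; "grip_force" is the grip in N (left out, the last holds). Time passes only in rows, so rows that do not move let the fingers close. It gives the time, the measured TCP pose, the force and the opening at its end, in the units of the state.
- state(): the state, without advancing time (a new reading comes with each control period).
- eyes.grab_frame(name): name is "scene" or "top"; returns the picture (400x640x3 uint8, blue, green, red); there is no depth.
- eyes.camera_params(name): a dict with "intrinsics" (3x3 intrinsics, pixels), "k1" (the pictures are not rectified: a ray, as slopes to the right and down, at radius r is drawn at 1 + k1 r^2 times it, then the intrinsics apply), "eye" and "attitude" of the camera in the world. Camera axes: x right, y down, z forward; pixel columns grow to the right and rows downward; lengths in m; the calibration is good to about 2 mm. A picture is of the moment at which its call begins. camera_params takes no time and is no camera call.
- workorder.close_job(): hands the job in, once; it reports no verdict.
Trained networks look in the newest picture that a camera, given by its name, has taken for a name from the list of things; names that differ only in an ending like _2 or _b are one class to them, and where a whole thing is asked for, a point or a joint stands for the part that bears it (a point fixed in the world has none). Each returns a list of dicts, best first, with "confidence" (0 to 1); they miss things now and then, are a little off and sometimes report something else, mostly with a low value. They report only what shows in the picture. A call takes as long as a camera call. They do not tell look-alikes from the thing itself.
- eyes.cut_out(query, camera): "pixels" (400x640 bool, what is visible of it) and "extent" ([left, top, width, height] in pixels, round what is visible of it).
- eyes.landmark_of(query, camera): "at" ([column, row] in pixels: a listed point, or the origin of a listed thing).
The state is a dict: "t": time; "joint_pos": joint angles; "dq": joint speeds; "effort": joint torques, N m; "ee_pos": TCP position; "tool_rot": TCP orientation; "contact_force": force on the tool from outside, world axes, zero at the start; "ft_torque": the same for the moment, N m; "gripper_width": finger opening in m.
Only numpy, scipy, OpenCV 4.12 (cv2) and the standard library are available. Lean on these libraries where they do the work, as an engineer would, in place of code of your own. Each camera call takes 0.05 s, during which the arm holds its last target. There are 200 camera calls.

TASK

Pack up the drawing desk. Raise its propped board notch by notch until it rests by itself on the top notch, then put the two glue sticks, one at a time, through the neck of the jar inside. Then lift the board past the top so that the pawl drops out, lower it gently until it lies flat on the box, let go, and leave everything else standing where it is.

Things in the scene. Friction and masses are not known exactly. Their poses are not given: they have to be found in the camera images.
- desk: Fixed plywood box, open on top under the board: 160 mm (x) by 200 mm (y), walls 6 mm, rim 138 mm high. Origin: centre of its underside, on the table. The board's hinge runs along its y at x = +80 mm; the handle side is -x. Steel ratchet and pawl outside its -y wall, reaching y = -130 mm and up to 240 mm above the table. Its place and yaw vary.
- board_hinge (a point): Middle of the hinge axis, 142 mm above the table, along the desk's y. The board: white, 8 mm thick, 153 mm by 196 mm, 0.42 kg with its handle; the hinge is damped (0.25 N m s/rad); about 3 N at the bar lifts it.
- board_handle (a point): Middle of the handle: a round steel bar 12 mm thick, 110 mm long, parallel to the hinge, 202 mm from the hinge axis in the board's mid plane. An arm at each end holds it 45 mm (to its centre) beyond the board's free edge, so a finger fits between bar and board. The frame turns with the board (x from free edge to hinge).
- board (a joint): Board angle, rad: 0 flat on the box, growing as the free edge rises over towards the hinge; stop 1.75. Rests on notches at 0.455, 0.757, 1.061, 1.363 (top); starts on the first or second. On a notch it can be raised, not lowered. Held half a second at about 1.6 or more, it throws the pawl out and can be lowered, or falls. Below 1.55 the pawl falls back in. Lowered flat, the pawl is set again.
- pawl (a joint): Angle of the steel pawl on the desk's -y wall, rad: 0 engaged (rocks to 0.12 as teeth pass; pushed out gradually from board angle 1.42 on), above 0.3 it tips over and falls to 0.75 = dropped out. It moves by itself; no need to touch it. Jerking the board up faster than 1 rad/s can throw it out too early; then lower the board flat, which sets it again, and raise it anew.
- jar: White plastic jar fixed in the box, 128 mm high, 82 mm outside width (wall 4.5 mm, base 4 mm), with shoulders up to a narrow neck. Origin: centre of its underside, 6 mm above the table. Its place along the box varies. Both sticks fit inside even one atop the other; they drop to its floor when let go in the neck.
- jar_mouth (a point): Centre of the jar's mouth at the top of the neck, 134 mm above the table; the opening is 44 mm across. With the board on the top notch the handle bar leans to about 65 mm (horizontally) from the mouth's centre on the hinge side; on lower notches the board covers or crowds the mouth.
- stick1: Glue stick: upright cylinder 30 mm across, 60 mm tall, white with a grey cap, 25 to 49 g. Loose on the table. Origin: centre of its underside, z up.
- stick1_top (a point): Centre of the top face of stick1, 60 mm from its origin.
- stick2: The other glue stick, the same as stick1.
- stick2_top (a point): Centre of the top face of stick2.
- glue_bottle: Bystander: white bottle with pointed nozzle, 40 mm across, 100 mm tall. Origin of every bystander: centre of its underside.
- paint_pot: Bystander: grey paint jar, 44 mm across, 52 mm tall.
- carton: Bystander: cardboard carton 38 by 38 mm, 78 mm tall.
- tube: Bystander: clear sample tube, 27 mm across, 80 mm tall.
- tape_roll: Bystander: tape roll lying flat, 72 mm across, 25 mm tall.
- gel_bottle: Bystander: clear bottle, 56 mm across, 150 mm tall.
- gauze_pack: Bystander: paper pack 100 by 70 mm, 30 mm tall.
Mind the look-alikes: they are no part of the job. Leave any pink, purple or yellow look-alike of the stick2 alone.

How it is judged:
By the outcome, as a careful person would: the job done as asked, in the order asked, and still so for the second after the job is handed in, with the robot touching nothing.
It also fails if it takes over 72 s, if anything falls off the work surface, if the arm or the gripper's body presses on something with over 40 N, if the wrist force passes 120 N, or if a joint passes its speed limit or range.

## Working session

There is one attempt and no reset: what is moved stays moved. The work goes in short steps, Python scripts to look and compute and a tool call to move; the robot and the scene stay as the last step left them, time stands still between calls to the robot, and variables do not carry over. Pictures are saved under pics/ and viewed, about 8 in all and at most 12, crops included, and the job is handed in when it is done.

Besides the shell and the picture viewer there is one more tool, called after "Call:" as name(argument=value, ...), one argument or row to a line, values as JSON. move_arm: Moves the arm, as the interface text tells. Its arguments: {"type":"object","properties":{"series":{"type":"array"},"grip_force":{"type":"number"}},"required":["series"]}

```bash
ls; mkdir -p pics; cat > h.py <<'E'
import numpy as np, cv2
from cell import state, eyes, workorder, r
from scipy.spatial.transform import Rotation as R
def cam(n):
    p=eyes.camera_params(n); a=np.array(p["attitude"],float)
    M=a if a.shape==(3,3) else R.from_quat(a).as_matrix()
    return np.array(p["intrinsics"],float),float(p["k1"]),np.array(p["eye"],float),M
def ray(n,px):
    K,k1,e,M=cam(n); d=np.linalg.inv(K)@[px[0],px[1],1]; s=d[:2]; u=s.copy()
    for _ in range(20): u=s/(1+k1*(u@u))
    return e,M@np.array([u[0],u[1],1])
def onz(n,px,z):
    e,d=ray(n,px); return e+d*(z-e[2])/d[2]
def proj(n,P):
    K,k1,e,M=cam(n); c=M.T@(np.array(P)-e); u=c[:2]/c[2]; u=u*(1+k1*(u@u)); return (K@[u[0],u[1],1])[:2]
def tri(a,b):
    e1,d1=ray(*a); e2,d2=ray(*b); A=np.stack([d1,-d2],1); t=np.linalg.lstsq(A,e2-e1,rcond=None)[0]
    p,q=e1+d1*t[0],e2+d2*t[1]; return (p+q)/2,np.linalg.norm(p-q)
E
python3 - <<'E'
from h import *
np.set_printoptions(precision=4,suppress=True)
for n in("scene","top"):
    cv2.imwrite(f"pics/{n}0.png",eyes.grab_frame(n)); print(n,eyes.camera_params(n))
    for q in("board_hinge","board_handle","jar_mouth","stick1","stick1_top","stick2_top","pawl","desk"):
        try: print(q,[(np.round(d["at"]),round(d["confidence"],2)) for d in eyes.landmark_of(q,n)])
        except Exception as ex: print(q,ex)
print(state(),r.grip_depth)
E
```

```text
pics
scene {'intrinsics': array([[443.7394,   0.    , 314.4531],
       [  0.    , 443.7394, 197.8704],
       [  0.    ,   0.    ,   1.    ]]), 'k1': -0.0026257990752271156, 'eye': array([ 1.3123, -0.6728,  0.7618]), 'attitude': array([ 0.815 ,  0.3118, -0.1874, -0.451 ])}
board_hinge [(array([337., 166.]), 0.73)]
board_handle [(array([301., 138.]), 0.62)]
jar_mouth [(array([303., 176.]), 0.77)]
stick1 [(array([246., 294.]), 0.78), (array([257., 317.]), 0.74), (array([188., 294.]), 0.67), (array([194., 278.]), 0.56), (array([258., 335.]), 0.53)]
stick1_top [(array([185., 274.]), 0.51)]
stick2_top [(array([186., 256.]), 0.83), (array([259., 318.]), 0.82), (array([159., 275.]), 0.71), (array([252., 296.]), 0.59)]
pawl it knows: board_handle, board_hinge, carton, desk, gauze_pack, gel_bottle, glue_bottle, jar, jar_mouth, paint_pot, stick, stick1_top, stick2_top, tape_roll, tube
desk [(array([324., 212.]), 0.63)]
top {'intrinsics': array([[370.6925,   0.    , 325.9488],
       [  0.    , 370.6925, 195.704 ],
       [  0.    ,   0.    ,   1.    ]]), 'k1': -0.030290428905272965, 'eye': ar
[... 580 characters left out ...]
rd_handle, board_hinge, carton, desk, gauze_pack, gel_bottle, glue_bottle, jar, jar_mouth, paint_pot, stick, stick1_top, stick2_top, tape_roll, tube
desk [(array([292., 212.]), 0.77)]
{'t': 0.8, 'joint_pos': array([-1.2427,  0.3109,  0.014 ,  1.5115, -0.0044,  1.3192, -0.0272]), 'dq': array([-0.0015, -0.    ,  0.0005,  0.0007,  0.0006, -0.0001,  0.0014]), 'effort': array([ -0.0001, -37.9765,   0.1458, -23.0849,   0.0123,   0.0017,
         0.    ]), 'ee_pos': array([0.1988, 0.5129, 0.2313]), 'tool_rot': array([ 0.13  ,  0.6951, -0.13  ,  0.6951]), 'contact_force': array([-0.1688, -0.4774,  0.323 ]), 'ft_torque': array([-0.0293,  0.0223, -0.0289]), 'gripper_width': 0.08520225412047945} 0.0187
```

View pics/scene0.png

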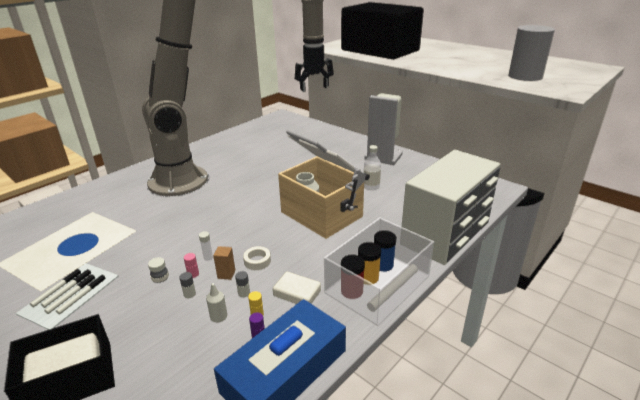

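View pics/top0.png

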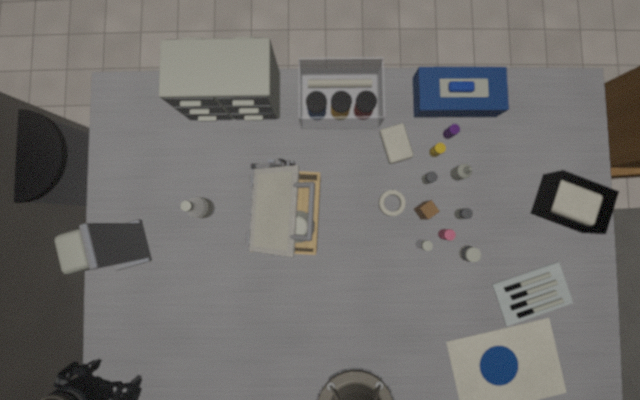

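```bash
python3 - <<'E'
from h import *
np.set_printoptions(precision=3,suppress=True)
for nm,s,t in(("hinge",(337,166),(253,209)),("handle",(301,138),(308,210)),("mouth",(303,176),(300,227))):
    print(nm,tri(("scene",s),("top",t)), onz("top",t,.142),onz("scene",s,.142))
for t in((464,215),(442,148),(448,235),(434,175),(456,128)): print("top",t,onz("top",t,.06))
for t in((185,274),(186,256),(259,318),(159,275),(252,296)): print("scene",t,onz("scene",t,.06))
a=cv2.imread("pics/scene0.png")[230:360,130:300]; b=cv2.imread("pics/top0.png")[100:250,390:500]
a=cv2.resize(a,None,fx=2.6,fy=2.6,interpolation=cv2.INTER_CUBIC); b=cv2.resize(b,None,fx=3,fy=3,interpolation=cv2.INTER_CUBIC)
c=np.zeros((460,800,3),np.uint8); c[:a.shape[0],:a.shape[1]]=a; c[:b.shape[0],a.shape[1]+10:a.shape[1]+10+b.shape[1]]=b
cv2.imwrite("pics/crop0.png",c)
E
```

```text
hinge (array([0.539, 0.248, 0.137]), np.float64(0.0029537307415634442)) [0.54  0.248 0.142] [0.544 0.239 0.142]
handle (array([0.53 , 0.108, 0.275]), np.float64(0.004264785832769974)) [0.536 0.115 0.142] [0.316 0.319 0.142]
mouth (array([0.497, 0.137, 0.134]), np.float64(0.004362422684475637)) [0.495 0.135 0.142] [0.509 0.128 0.142]
top (464, 215) [ 0.521 -0.293  0.06 ]
top (442, 148) [ 0.7   -0.241  0.06 ]
top (448, 235) [ 0.468 -0.249  0.06 ]
top (434, 175) [ 0.628 -0.217  0.06 ]
top (456, 128) [ 0.754 -0.281  0.06 ]
scene (185, 274) [ 0.525 -0.299  0.06 ]
scene (186, 256) [ 0.468 -0.259  0.06 ]
scene (259, 318) [ 0.764 -0.275  0.06 ]
scene (159, 275) [ 0.48  -0.343  0.06 ]
scene (252, 296) [ 0.702 -0.242  0.06 ]
```

View pics/crop0.png

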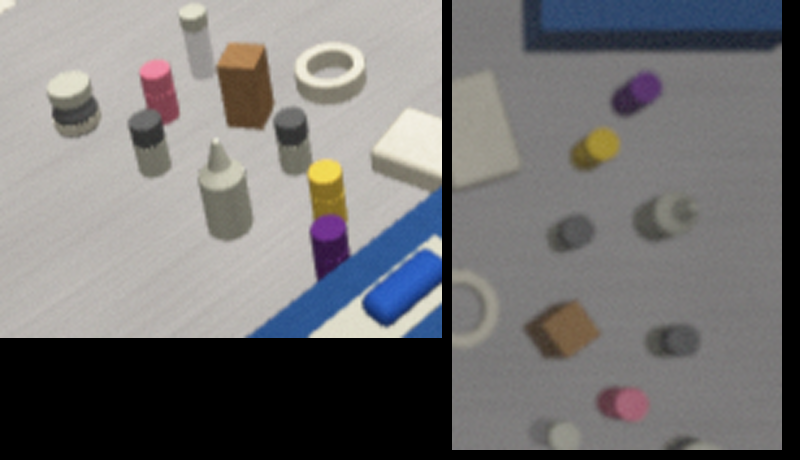

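Grey-capped white sticks are at scene (187,281) / top (465,213) and scene (242,281) / top (431,177). The look-alikes are pink (191,265), yellow (256,304), purple (257,325) and the light tube (205,243). I choose the two grey-capped ones; the crop confirms them. Next I measure the desk's yaw.

```bash
python3 - <<'E'
from h import *
np.set_printoptions(precision=3,suppress=True)
b=cv2.imread("pics/top0.png")[150:265,240:330]
cv2.imwrite("pics/crop1.png",cv2.resize(b,None,fx=5,fy=5,interpolation=cv2.INTER_CUBIC))
print(R.from_quat(state()["tool_rot"]).as_matrix())
for p in((320,172),(316,253),(257,165),(250,253)): print(p,onz("top",p,.14))
E
```

```text
[[ 0.     0.361  0.932]
 [ 0.     0.932 -0.361]
 [-1.     0.    -0.   ]]
(320, 172) [0.628 0.086 0.14 ]
(316, 253) [0.433 0.097 0.14 ]
(257, 165) [0.647 0.239 0.14 ]
(250, 253) [0.434 0.255 0.14 ]
```

View pics/crop1.png

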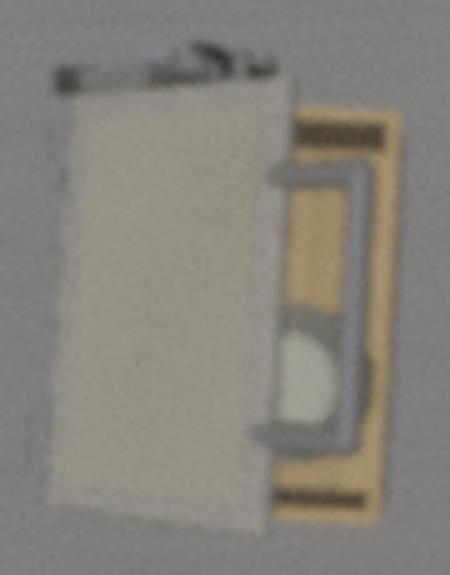

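Call:
move_arm(
  series=[
    [[-50,0,0,-0.15,45],[-50,0,0,-0.15,45],[0,-35.5,32.3,-0.011,45],[0,-35.5,32.3,0,45],[0,-35.5,32.3,0,45],[0,-35.5,32.3,0,45],[0,-35.5,32.3,0,45],[0,-35.5,32.3,0,45]],
  ],
  grip_force=25,
)

```text
t: 1.6
ee_pos: [0.3802, 0.2868, 0.3317]
tool_rot: [0.021, 0.707, -0.02, 0.707]
contact_force: [1.4, 0.7, -0.4]
gripper_width: 0.045
```

```bash
python3 - <<'E'
from h import *
np.set_printoptions(precision=4,suppress=True)
a,b=onz("top",(254,168.6),.142),onz("top",(250,250.6),.142); print("hinge",a,b,(a+b)/2,np.arctan2((b-a)[1],(b-a)[0]))
a,b=onz("top",(320.4,171.6),.138),onz("top",(316,254.4),.138); print("rim",a,b,(a+b)/2)
a,b=onz("top",(312,184),.283),onz("top",(308.8,240),.283); print("bar",a,b,(a+b)/2)
s=state();print(s["t"],s["ee_pos"],R.from_quat(s["tool_rot"]).as_matrix())
E
```

```text
hinge [0.638  0.2458 0.142 ] [0.4404 0.2551 0.142 ] [0.5392 0.2504 0.142 ] 3.094685356258548
rim [0.6294 0.0846 0.138 ] [0.4293 0.0973 0.138 ] [0.5293 0.0909 0.138 ]
bar [0.5845 0.1009 0.283 ] [0.471  0.1084 0.283 ] [0.5277 0.1047 0.283 ]
1.6 [0.3802 0.2868 0.3317] [[ 0.0007  0.0585  0.9983]
 [ 0.0008  0.9983 -0.0585]
 [-1.      0.0009  0.0006]]
```

Call:
move_arm(
  series=[
    [[0,-35,31.9,0,45],[0,-35,31.9,0,45],[0,-35,31.9,0,45],[0,-35,31.9,0,45],[0,-34.8,31.7,0,45],[0,0,0,0,45],[0,0,0,0,45]],
  ],
)

```text
t: 2.3
ee_pos: [0.5285, 0.1033, 0.331]
tool_rot: [0.022, 0.707, -0.022, 0.707]
contact_force: [-1.1, 0.5, 0.5]
gripper_width: 0.0451
```

```bash
python3 - <<'E'
from h import *
np.set_printoptions(precision=4,suppress=True)
I=[eyes.grab_frame(n) for n in("scene","top")]
a=cv2.resize(I[0][90:240,260:400],None,fx=2.8,fy=2.8,interpolation=cv2.INTER_CUBIC);b=cv2.resize(I[1][150:265,240:330],None,fx=3.6,fy=3.6,interpolation=cv2.INTER_CUBIC)
c=np.zeros((430,740,3),np.uint8);c[:a.shape[0],:a.shape[1]]=a;c[:b.shape[0],400:400+b.shape[1]]=b
cv2.imwrite("pics/c2.png",c); s=state();print(s["t"],s["ee_pos"])
E
```

```text
2.4 [0.5275 0.1063 0.3312]
```

View pics/c2.png

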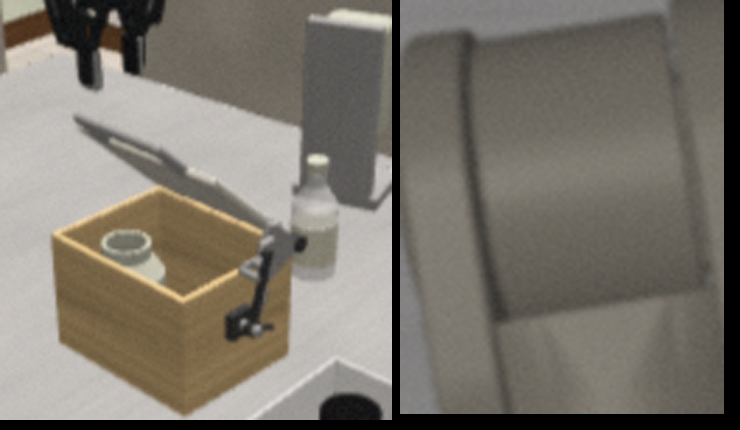

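Call:
move_arm(
  series=[
    [[35,-1,1,0,45],[34,0,0,0,45],[0,0,0,0,45],[0,0,0,0,10],[0,0,0,0,5],[0,0,0,0,5],[0,0,0,0,5],[0,0,0,0,5]],
  ],
)

```text
t: 3.2
ee_pos: [0.5302, 0.104, 0.264]
tool_rot: [0.021, 0.705, -0.02, 0.708]
contact_force: [0.8, 1.1, 3.8]
gripper_width: 0.0108
```

```bash
python3 - <<'E'
from h import *
np.set_printoptions(precision=4,suppress=True)
s=state();print(s["t"],s["ee_pos"],s["contact_force"],s["ft_torque"],s["gripper_width"],R.from_quat(s["tool_rot"]).as_matrix())
E
```

```text
3.2 [0.5302 0.104  0.264 ] [0.8116 1.1243 3.824 ] [ 0.1863 -0.0897 -0.0063] 0.010753571468904495 [[ 0.0038  0.0585  0.9983]
 [ 0.0012  0.9983 -0.0585]
 [-1.      0.0014  0.0037]]
```

Call:
move_arm(
  series=[
    [[-6.2,6.1,0,0,5],[-6.9,7.4,0,0,5],[-6.4,7.7,0,0,5],[-6.1,8.1,0,0,5],[-5.7,8.4,0,0,5],[-5.2,8.6,0,0,5],[-4.8,8.9,0,0,5],[-4.4,9.1,0,0,5]],
  ],
)

```text
t: 4.0
ee_pos: [0.534, 0.1643, 0.3106]
tool_rot: [0.02, 0.705, -0.024, 0.708]
contact_force: [0.6, -7.3, 7.7]
gripper_width: 0.0111
```

```bash
cat >> h.py <<'E'
def st():
    s=state(); p=s["ee_pos"]; f=np.array([.051,.9987]); H=np.array([.539,.2495])
    u=(p[:2]-H)@f; v=p[2]+.0187-.142
    print(s["t"],p.round(4),"F",s["contact_force"].round(1),"w",round(s["gripper_width"],4),"jaw ang",round(float(np.arctan2(*R.from_quat(s["tool_rot"]).as_matrix()[[1,0],1])),3),"theta",round(float(np.arctan2(v,-u)),3),"rad",round(float(np.hypot(u,v)),4))
E
python3 -c "from h import *;st()"
```

```text
4.0 [0.534  0.1643 0.3106] F [ 0.6 -7.3  7.7] w 0.0111 jaw ang 1.508 theta 1.143 rad 0.2058
```

Call:
move_arm(
  series=[
    [[-5,8.8,0,0,5],[-4.4,9.2,0,0,5],[-3.8,9.5,0,0,5],[-3.2,9.7,0,0,5],[-2.5,9.8,0,0,5],[-0.8,4,0,0,5],[0,0,0,0,5],[0,0,0,0,5]],
  ],
)

```text
t: 4.8
ee_pos: [0.5372, 0.2188, 0.3294]
tool_rot: [0.021, 0.705, -0.021, 0.708]
contact_force: [3.7, -2.4, 5.2]
gripper_width: 0.0108
```

```bash
python3 - <<'E'
from h import *
st()
I=[eyes.grab_frame(n) for n in("scene","top")]
a=cv2.resize(I[0][60:240,260:400],None,fx=2.8,fy=2.8,interpolation=cv2.INTER_CUBIC)
cv2.imwrite("pics/c3.png",a)
for q in("board_handle","jar_mouth","board_hinge"):
  for n in("scene","top"): print(q,n,[(np.round(d["at"],1),round(d["confidence"],2)) for d in eyes.landmark_of(q,n)])
E
```

```text
4.8 [0.5372 0.2188 0.3294] F [ 3.7 -2.4  5.2] w 0.0108 jaw ang 1.512 theta 1.423 rad 0.2083
board_handle scene [(array([327.3, 106.3]), 0.67)]
board_handle top []
jar_mouth scene [(array([308.5, 177.3]), 0.83)]
jar_mouth top [(array([299. , 224.8]), 0.88)]
board_hinge scene [(array([339.1, 165.1]), 0.57)]
board_hinge top [(array([252.2, 211.7]), 0.61), (array([391. , 201.7]), 0.44), (array([299.8, 227.3]), 0.39)]
```

View pics/c3.png

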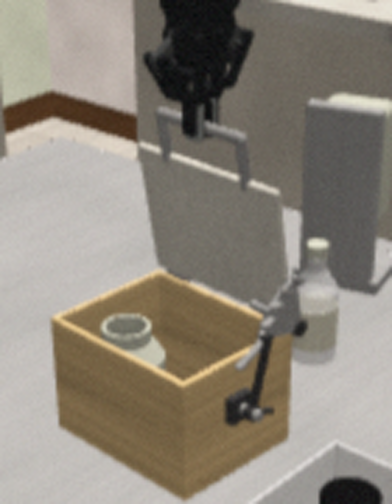

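Call:
move_arm(
  series=[
    [[0.3,-3,0,0,5],[0.5,-3,0,0,5],[0.5,-3,0,0,5],[0,0,0,0,5],[0,0,0,0,5]],
  ],
)

```text
t: 5.7
ee_pos: [0.5367, 0.2104, 0.3277]
tool_rot: [0.022, 0.705, -0.02, 0.708]
contact_force: [4.6, -0.7, 3.0]
gripper_width: 0.0106
```

```bash
python3 -c "from h import *;st()"
```

```text
5.7 [0.5367 0.2104 0.3277] F [ 4.6 -0.7  3. ] w 0.0106 jaw ang 1.512 theta 1.381 rad 0.2081
```

Call:
move_arm(
  series=[
    [[0.5,-3,0,0,5],[0.5,-3,0,0,5],[0,0,0,0,5],[0,0,0,0,5]],
  ],
)

```text
t: 6.1
ee_pos: [0.5365, 0.2076, 0.3271]
tool_rot: [0.022, 0.705, -0.017, 0.709]
contact_force: [6.0, 3.1, 2.9]
gripper_width: 0.011
```

```bash
python3 -c "from h import *;st()"
```

```text
6.1 [0.5365 0.2076 0.3271] F [6.  3.1 2.9] w 0.011 jaw ang 1.515 theta 1.368 rad 0.2081
```

Call:
move_arm(
  series=[
    [[0,0,0,0,40],[0,0,0,0,45],[0,0,0,0,45],[-20,0,0,0,45],[-40,0,0,0,45],[-20,-35,0,0,50],[0,-48,0,0,50],[0,-48,0,0,50]],
  ],
)

```text
t: 6.9
ee_pos: [0.5267, 0.0723, 0.4057]
tool_rot: [0.02, 0.707, -0.02, 0.707]
contact_force: [1.1, -0.7, -0.1]
gripper_width: 0.0503
```

```bash
python3 - <<'E'
from h import *
st()
I=[eyes.grab_frame(n) for n in("scene","top")]
for q in("board_handle","jar_mouth","stick1_top"):
  for n in("scene","top"): print(q,n,[(np.round(d["at"],1),round(d["confidence"],2)) for d in eyes.landmark_of(q,n)])
for n in ("scene","top"):
  for d in eyes.cut_out("stick1",n): print(n,d["extent"],round(d["confidence"],2))
E
```

```text
6.9 [0.5267 0.0723 0.4057] F [ 1.1 -0.7 -0.1] w 0.0503 jaw ang 1.515 theta 1.01 rad 0.3336
board_handle scene [(array([328.4, 110.6]), 0.88), (array([335.7, 165.7]), 0.58)]
board_handle top [(array([250.8, 205.4]), 0.9)]
jar_mouth scene [(array([305.9, 174.5]), 0.72), (array([246.2, 292.4]), 0.6), (array([222.3, 315.4]), 0.45)]
jar_mouth top []
stick1_top scene [(array([186. , 276.3]), 0.59)]
stick1_top top [(array([464.7, 213.9]), 0.69)]
scene [176.4, 268.7, 19.1, 29.5] 0.78
scene [248.9, 293.5, 12.9, 21.4] 0.77
scene [237.1, 271.2, 13.4, 22.8] 0.63
scene [248.8, 312.5, 15.5, 26.0] 0.62
scene [185.2, 254.2, 11.8, 23.1] 0.57
top [421.6, 172.4, 15.2, 10.3] 0.66
top [451.9, 208.9, 20.6, 9.2] 0.56
top [432.1, 141.7, 12.6, 16.7] 0.56
top [443.0, 123.1, 15.8, 12.3] 0.52
```

```bash
python3 - <<'E'
from h import *
np.set_printoptions(precision=4,suppress=True)
print("handle",tri(("scene",(328.4,110.6)),("top",(250.8,205.4))))
print("mouth",tri(("scene",(307,176)),("top",(299.3,226.)))) 
for n,A,B in(("scene",(186.3,276),(242,275)),("top",(465.5,213.5),(431.5,176.8))): print(n,onz(n,A,.06),onz(n,B,.06))
# base points from cut-outs: column centre/bottom
t=cv2.imread("pics/top0.png"); 
E
```

```text
handle (array([0.5377, 0.215 , 0.3234]), np.float64(0.007381966914152892))
mouth (array([0.5023, 0.142 , 0.1331]), np.float64(0.01320843343573882))
scene [ 0.5332 -0.3014  0.06  ] [ 0.6308 -0.2116  0.06  ]
top [ 0.5244 -0.2976  0.06  ] [ 0.623 -0.21   0.06 ]
```

Call:
move_arm(
  series=[
    [[25,-39,15,0,50],[25,-39,15,0,50],[25,-39,15,0,50],[25,-39,15,0,50],[25,-39,15,0,50],[25,-39,15,0,50]],
  ],
)

```text
t: 8.0
ee_pos: [0.6041, -0.1662, 0.2542]
tool_rot: [0.02, 0.707, -0.02, 0.707]
contact_force: [0.3, 1.2, 1.1]
gripper_width: 0.0503
```

```bash
python3 - <<'E'
from h import *
st()
print(R.from_quat(state()["tool_rot"]).as_matrix().round(3))
I=[eyes.grab_frame(n) for n in("scene","top")]
a=cv2.resize(I[0][60:310,165:385],None,fx=2.0,fy=2.0,interpolation=cv2.INTER_CUBIC);b=cv2.resize(I[1][120:250,400:490],None,fx=3.8,fy=3.8,interpolation=cv2.INTER_CUBIC)
c=np.zeros((505,800,3),np.uint8);c[:a.shape[0],:a.shape[1]]=a;c[:b.shape[0],450:450+b.shape[1]]=b
cv2.imwrite("pics/c4.png",c)
E
```

```text
8.0 [ 0.6041 -0.1662  0.2542] F [0.3 1.2 1.1] w 0.0503 jaw ang 1.514 theta 0.308 rad 0.4322
[[ 0.     0.057  0.998]
 [ 0.001  0.998 -0.057]
 [-1.     0.001 -0.   ]]
```

View pics/c4.png

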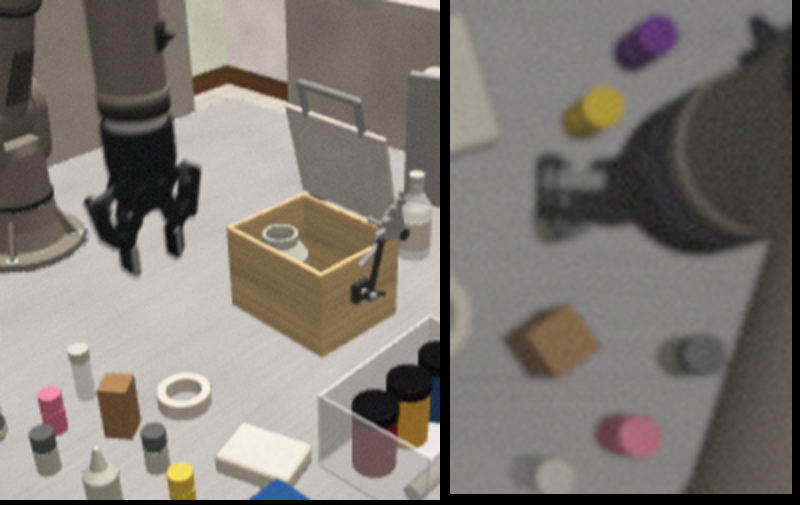

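Call:
move_arm(
  series=[
    [[20,-22,11.7,0,54],[40,-21.7,11.8,0,54],[45,0,0,0,54],[45,0,0,0,54],[35,0,0,0,54],[32,0,0,0,54],[0,0,0,0,20],[0,0,0,0,20]],
  ],
  grip_force=30,
)

```text
t: 8.9
ee_pos: [0.6247, -0.2097, 0.0386]
tool_rot: [0.02, 0.707, -0.02, 0.707]
contact_force: [0.4, -0.0, 1.3]
gripper_width: 0.0289
```

Call:
move_arm(
  series=[
    [[0,0,0,0,20],[0,0,0,0,20],[0,0,0,0,20]],
  ],
)

```text
t: 9.2
ee_pos: [0.6255, -0.2113, 0.0404]
tool_rot: [0.02, 0.706, -0.021, 0.708]
contact_force: [0.8, -0.6, -0.4]
gripper_width: 0.029
```

```bash
python3 -c "from h import *;st()"
```

```text
9.2 [ 0.6255 -0.2113  0.0404] F [ 0.8 -0.6 -0.4] w 0.029 jaw ang 1.512 theta -0.18 rad 0.4633
```

Call:
move_arm(
  series=[
    [[-20,0,0,0,20],[-45,0,0,0,20],[-45,0,0,0,20],[-45,0,0,0,20],[-40,0,0,0,20]],
  ],
)

```text
t: 9.7
ee_pos: [0.6245, -0.2113, 0.2372]
tool_rot: [0.021, 0.706, -0.021, 0.708]
contact_force: [0.1, -0.4, -0.3]
gripper_width: 0.0288
```

```bash
python3 - <<'E'
from h import *
st()
I=[eyes.grab_frame(n) for n in("scene","top")]
a=cv2.resize(I[0][160:220,275:345],None,fx=5.5,fy=5.5,interpolation=cv2.INTER_CUBIC);b=cv2.resize(I[1][160:260,240:325],None,fx=4.7,fy=4.7,interpolation=cv2.INTER_CUBIC)
c=np.zeros((475,800,3),np.uint8);c[:a.shape[0],:a.shape[1]]=a;c[:b.shape[0],395:395+b.shape[1]]=b
cv2.imwrite("pics/c5.png",c)
for n in("scene","top"): print([(np.round(d["at"],1),round(d["confidence"],2)) for d in eyes.landmark_of("jar_mouth",n)])
E
```

```text
9.7 [ 0.6245 -0.2113  0.2372] F [ 0.1 -0.4 -0.3] w 0.0288 jaw ang 1.512 theta 0.245 rad 0.4699
[(array([305.2, 173.7]), 0.55)]
[(array([295.1, 227.1]), 0.86), (array([457.4, 215.3]), 0.65)]
```

View pics/c5.png

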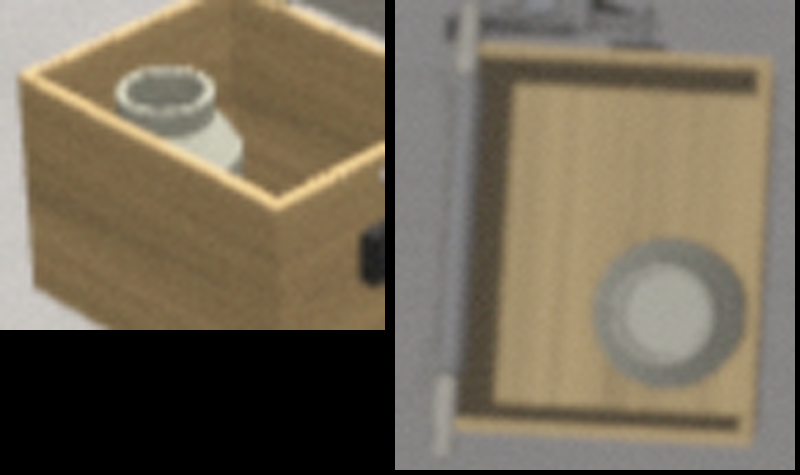

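```bash
python3 - <<'E'
from h import *
np.set_printoptions(precision=4,suppress=True)
t,s=(298.5,227.),(305,176.7)
print(onz("top",t,.134),onz("scene",s,.134),tri(("scene",s),("top",t)))
c=lambda x,y:(240+(x-395)/4.7,160+y/4.7)
P=[onz("top",c(*p),.138) for p in((772,60),(750,442),(480,45),(458,428))]; print(P)
m=lambda p,z:onz("top",p,z)
# scene check of rim corners
d=lambda x,y:(275+x/5.5,160+y/5.5)
print([onz("scene",d(*p),.138) for p in((22,75),(278,208))])
E
```

```text
[0.4953 0.1391 0.134 ] [0.5062 0.1389 0.134 ] (array([0.4978, 0.1421, 0.1293]), np.float64(0.007415921882973347))
[array([0.6265, 0.0851, 0.138 ]), array([0.4301, 0.0984, 0.138 ]), array([0.636 , 0.2366, 0.138 ]), array([0.4389, 0.2477, 0.138 ])]
[array([0.4393, 0.0976, 0.138 ]), array([0.6349, 0.0843, 0.138 ])]
```

Call:
move_arm(
  series=[
    [[0,43.1,-18,0,20],[0,43.1,-18,0,20],[0,43.1,-18,0,20],[0,43.1,-18,0,20],[0,43.1,-18,0,20],[0,43.1,-18.1,0,20],[5,43,-18.1,0,20],[10,43,-18.1,0,20]],
  ],
)

```text
t: 10.7
ee_pos: [0.4988, 0.1432, 0.2174]
tool_rot: [0.021, 0.707, -0.021, 0.706]
contact_force: [0.3, 0.2, -0.5]
gripper_width: 0.0291
```

Call:
move_arm(
  series=[
    [[15,0,0,0,20],[0,0,0,0,20],[0,0,0,0,20]],
  ],
)

```text
t: 11.0
ee_pos: [0.4997, 0.1401, 0.2024]
tool_rot: [0.021, 0.708, -0.022, 0.706]
contact_force: [-0.1, 0.3, -0.6]
gripper_width: 0.029
```

```bash
python3 - <<'E'
from h import *
st(); p=state()["ee_pos"]
I=eyes.grab_frame("scene"); s=6
im=cv2.resize(I[115:210,265:355],None,fx=s,fy=s,interpolation=cv2.INTER_CUBIC)
T=lambda P:tuple(int(v) for v in ((np.array(proj("scene",P))-[265,115])*s+s/2))
for P,c in((p,(0,0,255)),(p-[0,0,.037],(0,255,0)),((p[0],p[1],.134),(255,0,0))): cv2.circle(im,T(P),3,c,-1)
cv2.imwrite("pics/c6.png",im)
E
```

```text
11.0 [0.4997 0.1401 0.2024] F [-0.1  0.3 -0.6] w 0.029 jaw ang 1.51 theta 0.618 rad 0.1365
```

View pics/c6.png

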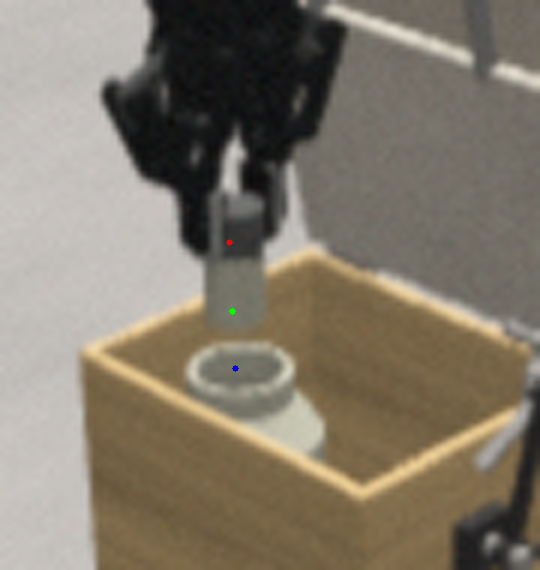

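Stick 1 hangs above the mouth (picture 9: stick bottom at (236,318), mouth centre at (241,369) in the crop). It needs a shift of about 2 mm, then it can go down.

Call:
move_arm(
  series=[
    [[10,1.5,-2,0,20],[10,0,0,0,20],[10,0,0,0,20],[8,0,0,0,20],[0,0,0,0,20],[0,0,0,0,20]],
  ],
)

```text
t: 11.65
ee_pos: [0.4985, 0.1431, 0.1652]
tool_rot: [0.021, 0.707, -0.021, 0.707]
contact_force: [0.6, 0.6, -0.0]
gripper_width: 0.0286
```

```bash
python3 -c "from h import *;st()"
```

```text
11.65 [0.4985 0.1431 0.1652] F [ 0.6  0.6 -0. ] w 0.0286 jaw ang 1.512 theta 0.369 rad 0.1162
```

Call:
move_arm(
  series=[
    [[8,0,0,0,20],[8,0,0,0,20],[0,0,0,0,20],[0,0,0,0,20]],
  ],
)

```text
t: 12.05
ee_pos: [0.4982, 0.1431, 0.149]
tool_rot: [0.021, 0.707, -0.021, 0.707]
contact_force: [0.4, -0.3, -0.4]
gripper_width: 0.0292
```

```bash
python3 -c "from h import *;st()"
```

```text
12.05 [0.4982 0.1431 0.149 ] F [ 0.4 -0.3 -0.4] w 0.0292 jaw ang 1.512 theta 0.233 rad 0.1114
```

Call:
move_arm(
  series=[
    [[0,0,0,0,50],[0,0,0,0,50],[0,0,0,0,50],[-25,0,0,0,50],[-45,0,0,0,50],[-20,-42,5,0,54],[0,-48,6,0,54],[0,-48,6,0,54]],
  ],
)

```text
t: 12.85
ee_pos: [0.5082, 0.0033, 0.2409]
tool_rot: [0.02, 0.706, -0.02, 0.708]
contact_force: [1.0, -0.5, -0.6]
gripper_width: 0.054
```

Call:
move_arm(
  series=[
    [[0,-48,6,0,54],[0,-48,6,0,54],[0,-48,6,0,54],[0,-48,6,0,54],[0,-48,6,0,54]],
  ],
)

```text
t: 13.35
ee_pos: [0.5233, -0.2386, 0.2398]
tool_rot: [0.021, 0.706, -0.02, 0.707]
contact_force: [1.2, 0.1, -0.1]
gripper_width: 0.0541
```

```bash
python3 - <<'E'
from h import *
st(); p=state()["ee_pos"]
I=eyes.grab_frame("scene"); s=4
a=cv2.resize(I[160:220,275:345],None,fx=5,fy=5,interpolation=cv2.INTER_CUBIC)
b=cv2.resize(I[190:330,140:240],None,fx=s,fy=s,interpolation=cv2.INTER_CUBIC)
T=lambda P:tuple(int(v) for v in ((np.array(proj("scene",P))-[140,190])*s+s/2))
for P,c in((p,(0,0,255)),((.527,-.299,.06),(0,255,0))): cv2.circle(b,T(P),2,c,-1)
t=eyes.grab_frame("top"); d=cv2.resize(t[215:240,285:312],None,fx=8,fy=8,interpolation=cv2.INTER_CUBIC)
c=np.zeros((560,760,3),np.uint8);c[:a.shape[0],:a.shape[1]]=a;c[:b.shape[0],355:755]=b;c[310:510,:216]=d
cv2.imwrite("pics/c7.png",c)
E
```

```text
13.35 [ 0.5233 -0.2386  0.2398] F [ 1.2  0.1 -0.1] w 0.0541 jaw ang 1.513 theta 0.234 rad 0.502
```

View pics/c7.png

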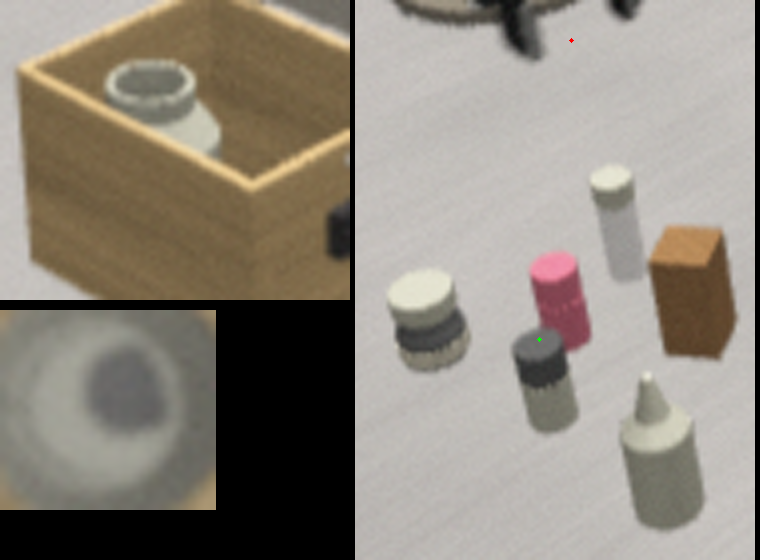

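Call:
move_arm(
  series=[
    [[20,-31,4,0,54],[40,-30,4,0,54],[45,0,0,0,54],[40,0,0,0,54],[30,0,0,0,54],[27,0,0,0,54],[0,0,0,0,20],[0,0,0,0,20]],
  ],
)

```text
t: 14.25
ee_pos: [0.5278, -0.2981, 0.0378]
tool_rot: [0.021, 0.707, -0.021, 0.707]
contact_force: [-0.4, -0.5, -0.1]
gripper_width: 0.0293
```

Call:
move_arm(
  series=[
    [[0,0,0,0,20],[0,0,0,0,20],[0,0,0,0,20]],
  ],
)

```text
t: 14.55
ee_pos: [0.5285, -0.2987, 0.039]
tool_rot: [0.02, 0.706, -0.021, 0.708]
contact_force: [0.5, -0.3, -0.7]
gripper_width: 0.0294
```

```bash
python3 -c "from h import *;st()"
```

```text
14.55 [ 0.5285 -0.2987  0.039 ] F [ 0.5 -0.3 -0.7] w 0.0294 jaw ang 1.512 theta -0.153 rad 0.5544
```

Call:
move_arm(
  series=[
    [[-20,0,0,0,20],[-45,0,0,0,20],[-45,0,0,0,20],[-45,0,0,0,20],[-43,0,0,0,20],[0,47,-6,0,20],[0,47,-6,0,20],[0,47,-6,0,20]],
  ],
)

```text
t: 15.35
ee_pos: [0.5179, -0.1553, 0.2367]
tool_rot: [0.021, 0.706, -0.021, 0.708]
contact_force: [1.1, 1.3, -0.4]
gripper_width: 0.0292
```

Call:
move_arm(
  series=[
    [[0,47,-6,0,20],[0,47,-6,0,20],[0,47,-6,0,20],[0,47,-6,0,20],[0,47,-6,0,20],[0,47,-6,0,20],[20,16,-2,0,20],[17,0,0,0,20]],
  ],
)

```text
t: 16.15
ee_pos: [0.4969, 0.1487, 0.1988]
tool_rot: [0.019, 0.706, -0.017, 0.707]
contact_force: [0.5, -1.1, -0.0]
gripper_width: 0.0294
```

Call:
move_arm(
  series=[
    [[0,0,0,0,20],[0,0,0,0,20]],
  ],
)

```text
t: 16.35
ee_pos: [0.4977, 0.1425, 0.1992]
tool_rot: [0.021, 0.707, -0.021, 0.707]
contact_force: [0.8, -0.7, 0.1]
gripper_width: 0.0293
```

```bash
python3 - <<'E'
from h import *
st(); p=state()["ee_pos"]
I=eyes.grab_frame("scene"); s=6
im=cv2.resize(I[115:210,265:355],None,fx=s,fy=s,interpolation=cv2.INTER_CUBIC)
T=lambda P:tuple(int(v) for v in ((np.array(proj("scene",P))-[265,115])*s+s/2))
for P,c in((p-[0,0,.037],(0,255,0)),((p[0],p[1],.134),(255,0,0))): cv2.circle(im,T(P),3,c,-1)
cv2.imwrite("pics/c8.png",im)
E
```

```text
16.35 [0.4977 0.1425 0.1992] F [ 0.8 -0.7  0.1] w 0.0293 jaw ang 1.511 theta 0.608 rad 0.1328
```

View pics/c8.png

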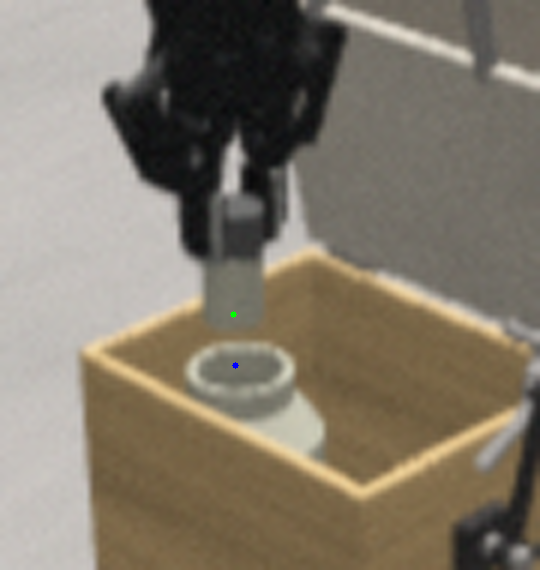

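Call:
move_arm(
  series=[
    [[10,1,1,0,20],[10,0,0,0,20],[10,0,0,0,20],[8,0,0,0,20],[6,0,0,0,20],[6,0,0,0,20],[0,0,0,0,20],[0,0,0,0,20]],
  ],
)

```text
t: 17.2
ee_pos: [0.4986, 0.1443, 0.1486]
tool_rot: [0.021, 0.707, -0.021, 0.707]
contact_force: [-0.4, -0.5, -0.0]
gripper_width: 0.0295
```

```bash
python3 -c "from h import *;st()"
```

```text
17.2 [0.4986 0.1443 0.1486] F [-0.4 -0.5 -0. ] w 0.0295 jaw ang 1.512 theta 0.232 rad 0.1101
```

Call:
move_arm(
  series=[
    [[0,0,0,0,50],[0,0,0,0,50],[0,0,0,0,50],[-25,0,0,0,50],[-45,0,0,0,50],[-30,-35,0,0,45],[-30,-40,10,0,45],[-40,-30,10,0,45]],
  ],
)

```text
t: 18.0
ee_pos: [0.5111, 0.037, 0.3181]
tool_rot: [0.021, 0.707, -0.022, 0.706]
contact_force: [1.1, 0.0, 0.2]
gripper_width: 0.0445
```

Call:
move_arm(
  series=[
    [[-45,0,10,0,45],[-35,0,10,0,45],[0,0,0,0,45]],
  ],
)

```text
t: 18.3
ee_pos: [0.5351, 0.0377, 0.4027]
tool_rot: [0.021, 0.703, -0.021, 0.711]
contact_force: [0.8, 0.1, -0.4]
gripper_width: 0.0449
```

```bash
python3 - <<'E'
from h import *
st()
I={n:eyes.grab_frame(n) for n in("scene","top")}
g=cv2.cvtColor(I["top"],cv2.COLOR_BGR2GRAY); print(g[218:238:2,288:312:2])
for n in I: print(n,[(np.round(d["extent"]),round(d["confidence"],2)) for d in eyes.cut_out("stick1",n)])
print([(np.round(d["at"],1),round(d["confidence"],2)) for n in I for d in eyes.landmark_of("board_handle",n)])
cv2.imwrite("pics/s9.png",I["scene"]);cv2.imwrite("pics/t9.png",I["top"])
E
```

```text
18.3 [0.5351 0.0377 0.4027] F [ 0.8  0.1 -0.4] w 0.0449 jaw ang 1.511 theta 0.922 rad 0.3506
[[136 146 147 153 161 158 148 139 121 108 110 108]
 [145 148 162 161 150 126 105 106 132 119 110 106]
 [147 157 163 140 111 106 104  95 113 134 108 108]
 [148 164 156 118 106 107 106 105  99 133 111 107]
 [145 166 149 111 104 109 106 104  88 128 115 107]
 [146 163 156 119 107 107 104 103  98 132 113 110]
 [142 160 167 144 114 105 105 118 136 144 111 102]
 [143 146 161 163 154 144 149 156 153 127 107 106]
 [134 143 143 154 162 161 164 160 136 108 104 114]
 [126 132 142 142 149 151 146 131 114 110 109 124]]
scene [(array([249., 309.,  15.,  29.]), 0.86), (array([185., 255.,  12.,  22.]), 0.72), (array([250., 291.,  12.,  26.]), 0.61)]
top [(array([447., 126.,  14.,  10.]), 0.47)]
[(array([329.4, 107.6]), 0.62), (array([253.6, 205.6]), 0.63), (array([456.3, 170.1]), 0.4)]
```

Call:
move_arm(
  series=[
    [[0,42.5,-1.8,0,45],[0,42.5,-1.8,0,45],[0,42.5,-1.8,0,45],[0,42.3,-1.8,0,45],[20,0,0,0,45],[35,0,0,0,45],[20,0,0,0,45],[0,0,0,0,45]],
  ],
  grip_force=30,
)

```text
t: 19.4
ee_pos: [0.532, 0.2081, 0.3177]
tool_rot: [0.019, 0.71, -0.022, 0.704]
contact_force: [0.3, -0.0, -0.2]
gripper_width: 0.0449
```

```bash
python3 -c "from h import *;st()"
```

```text
19.4 [0.532  0.2081 0.3177] F [ 0.3 -0.  -0.2] w 0.0449 jaw ang 1.513 theta 1.36 rad 0.1988
```

Call:
move_arm(
  series=[
    [[0,0,0,0,30],[0,0,0,0,5],[0,0,0,0,5],[0,0,0,0,5],[0,0,0,0,5]],
  ],
)

```text
t: 19.9
ee_pos: [0.5355, 0.2089, 0.3238]
tool_rot: [0.021, 0.706, -0.02, 0.708]
contact_force: [-0.1, 1.1, 4.2]
gripper_width: 0.0113
```

```bash
python3 -c "from h import *;st()"
```

```text
19.9 [0.5355 0.2089 0.3238] F [-0.1  1.1  4.2] w 0.0113 jaw ang 1.512 theta 1.371 rad 0.2046
```

Call:
move_arm(
  series=[
    [[-1.4,7.5,0,0,5],[-1.2,8,0,0,5],[-0.9,8,0,0,5],[-0.5,8,0,0,5],[-0.3,8,0,0,5],[0,8,0,0,5],[0.4,8,0,0,5],[0,3,0,0,5]],
  ],
)

```text
t: 20.7
ee_pos: [0.5389, 0.2603, 0.3272]
tool_rot: [0.019, 0.707, -0.027, 0.707]
contact_force: [-3.9, -12.0, 9.1]
gripper_width: 0.011
```

Call:
move_arm(
  series=[
    [[0,0,0,0,5],[0,0,0,0,5],[0,0,0,0,5],[0,0,0,0,5],[0,0,0,0,5],[0,0,0,0,5],[0,0,0,0,5],[0,0,0,0,5]],
  ],
)

```text
t: 21.5
ee_pos: [0.5389, 0.2604, 0.3272]
tool_rot: [0.02, 0.707, -0.026, 0.707]
contact_force: [-2.3, -10.0, 7.5]
gripper_width: 0.0106
```

```bash
python3 - <<'E'
from h import *
st()
I=eyes.grab_frame("scene")
c=np.zeros((480,800,3),np.uint8)
a=cv2.imread("pics/s9.png")
c[:,:400]=cv2.resize(a[120:216,325:405],(400,480),interpolation=cv2.INTER_CUBIC);c[:,400:]=cv2.resize(I[120:216,325:405],(400,480),interpolation=cv2.INTER_CUBIC)
cv2.imwrite("pics/c10.png",c)
E
```

```text
21.5 [0.5389 0.2604 0.3272] F [ -2.3 -10.    7.5] w 0.0106 jaw ang 1.506 theta 1.624 rad 0.2042
```

Call:
move_arm(
  series=[
    [[0,3,0,0,5],[0.4,4,0,0,5],[0,0,0,0,5],[0,0,0,0,5],[0,0,0,0,5],[0,0,0,0,5],[0,0,0,0,5],[0,0,0,0,5]],
  ],
)

```text
t: 22.35
ee_pos: [0.5396, 0.2742, 0.3259]
tool_rot: [0.021, 0.706, -0.021, 0.708]
contact_force: [2.5, -1.8, 4.1]
gripper_width: 0.0109
```

```bash
python3 - <<'E'
from h import *
st()
I=eyes.grab_frame("scene")
c=np.zeros((480,800,3),np.uint8)
a=cv2.imread("pics/s9.png")
c[:,:400]=cv2.resize(a[120:216,325:405],(400,480),interpolation=cv2.INTER_CUBIC);c[:,400:]=cv2.resize(I[120:216,325:405],(400,480),interpolation=cv2.INTER_CUBIC)
cv2.imwrite("pics/c10.png",c)
d=cv2.absdiff(a,I)[140:220,330:400].max(2); print(np.argwhere(d>60).shape, np.argwhere(d>60).mean(0)+[140,330])
E
```

```text
22.35 [0.5396 0.2742 0.3259] F [ 2.5 -1.8  4.1] w 0.0109 jaw ang 1.512 theta 1.692 rad 0.2041
(282, 2) [173.34751773 355.24822695]
```

View pics/c10.png

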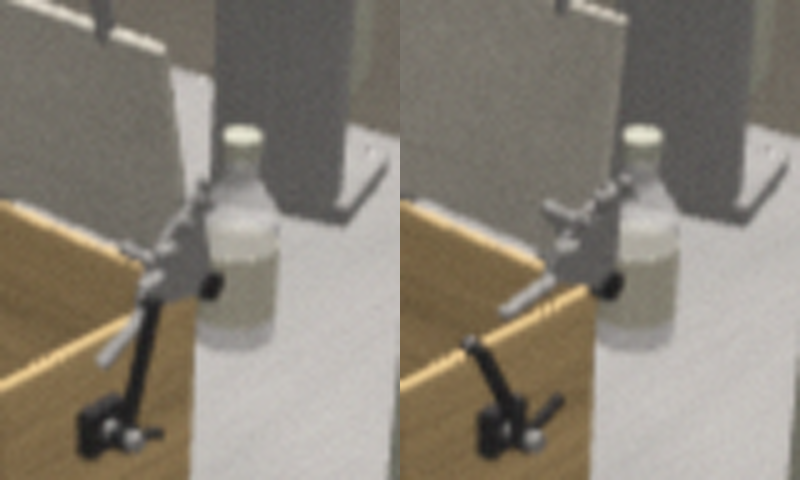

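The pawl has dropped out: it stood upright at (145,340) in the left half and is tipped over at (490,370) in the right. Now I lower the board along the arc.

Call:
move_arm(
  series=[
    [[-1.1,-13,0,0,5],[-0.2,-12.1,0,0,5],[0.5,-12.1,0,0,5],[1.2,-12,0,0,5],[2,-12,0,0,5],[2.6,-11.8,0,0,5],[3.4,-11.7,0,0,5],[4,-11.4,0,0,5]],
  ],
)

```text
t: 23.2
ee_pos: [0.5328, 0.1767, 0.3129]
tool_rot: [0.021, 0.707, -0.021, 0.707]
contact_force: [3.7, -0.5, 2.1]
gripper_width: 0.0107
```

```bash
python3 -c "
from h import *
st()
a=1.20
for b in np.arange(1.14,-.01,-.06): print(round(b,2),round(202*(np.sin(a)-np.sin(b)),1),round(-202*(np.cos(b)-np.cos(a)),1)); a=b"
```

```text
23.2 [0.5328 0.1767 0.3129] F [ 3.7 -0.5  2.1] w 0.0107 jaw ang 1.512 theta 1.203 rad 0.2031
1.14 4.7 -11.2
1.08 5.4 -10.9
1.02 6.0 -10.5
0.96 6.6 -10.1
0.9 7.2 -9.7
0.84 7.8 -9.3
0.78 8.4 -8.8
0.72 8.9 -8.3
0.66 9.3 -7.7
0.6 9.8 -7.1
0.54 10.2 -6.5
0.48 10.6 -5.9
0.42 10.9 -5.3
0.36 11.2 -4.6
0.3 11.5 -3.9
0.24 11.7 -3.2
0.18 11.9 -2.5
0.12 12.0 -1.8
0.06 12.1 -1.1
-0.0 12.1 -0.4
```

Call:
move_arm(
  series=[
    [[4.7,-11.2,0,0,5],[5.4,-10.9,0,0,5],[6,-10.5,0,0,5],[6.6,-10.1,0,0,5],[7.2,-9.7,0,0,5],[7.8,-9.3,0,0,5],[8.4,-8.8,0,0,5],[8.9,-8.3,0,0,5]],
  ],
)

```text
t: 24.0
ee_pos: [0.5277, 0.0984, 0.2573]
tool_rot: [0.021, 0.707, -0.021, 0.706]
contact_force: [1.3, 2.3, -0.5]
gripper_width: 0.0107
```

```bash
python3 -c "from h import *;st()"
```

```text
24.0 [0.5277 0.0984 0.2573] F [ 1.3  2.3 -0.5] w 0.0107 jaw ang 1.512 theta 0.724 rad 0.2022
```

Call:
move_arm(
  series=[
    [[9.3,-7.7,0,0,5],[9.8,-7.1,0,0,5],[10.2,-6.5,0,0,5],[10.6,-5.9,0,0,5],[10.9,-5.3,0,0,5],[11.2,-4.6,0,0,5],[11.5,-3.9,0,0,5],[11.7,-3.2,0,0,5]],
  ],
)

```text
t: 24.8
ee_pos: [0.525, 0.0556, 0.1718]
tool_rot: [0.021, 0.707, -0.02, 0.706]
contact_force: [-1.2, 2.9, -1.3]
gripper_width: 0.0107
```

```bash
python3 -c "from h import *;st()"
```

```text
24.8 [0.525  0.0556 0.1718] F [-1.2  2.9 -1.3] w 0.0107 jaw ang 1.513 theta 0.244 rad 0.2003
```

Call:
move_arm(
  series=[
    [[8,-2,0,0,5],[8,-1.7,0,0,5],[7,-1.3,0,0,5],[6,-1,0,0,5],[5,-0.6,0,0,5],[4,-0.5,0,0,5],[4,-0.4,0,0,5],[0,0,0,0,5]],
  ],
)

```text
t: 25.6
ee_pos: [0.5248, 0.0511, 0.1307]
tool_rot: [0.021, 0.707, -0.018, 0.706]
contact_force: [-2.1, 7.4, -1.0]
gripper_width: 0.0108
```

```bash
python3 -c "from h import *;st()"
```

```text
25.6 [0.5248 0.0511 0.1307] F [-2.1  7.4 -1. ] w 0.0108 jaw ang 1.515 theta 0.037 rad 0.199
```

Call:
move_arm(
  series=[
    [[2,0,0,0,5],[2,0,0,0,5],[2,0,0,0,5],[0,0,0,0,5],[0,0,0,0,5]],
  ],
)

```text
t: 26.1
ee_pos: [0.5251, 0.0511, 0.1301]
tool_rot: [0.022, 0.707, -0.017, 0.707]
contact_force: [-12.8, 5.9, 27.9]
gripper_width: 0.0105
```

```bash
python3 -c "from h import *;st()"
```

```text
26.1 [0.5251 0.0511 0.1301] F [-12.8   5.9  27.9] w 0.0105 jaw ang 1.515 theta 0.034 rad 0.199
```

Call:
move_arm(
  series=[
    [[-5,0,0,0,5],[0,0,0,0,25],[0,0,0,0,40],[0,0,0,0,40],[-20,0,0,0,40],[-40,0,0,0,40],[-45,-20,0,0,40],[-45,-40,0,0,40]],
  ],
)

```text
t: 26.9
ee_pos: [0.523, -0.0042, 0.2742]
tool_rot: [0.019, 0.706, -0.019, 0.707]
contact_force: [1.9, -0.8, -0.4]
gripper_width: 0.0402
```

Call:
move_arm(
  series=[
    [[-40,-40,-20,0,40],[0,-45,-20,0,40],[0,-45,-20,0,40],[0,0,0,0,40],[0,0,0,0,40]],
  ],
)

```text
t: 27.4
ee_pos: [0.4577, -0.1277, 0.3059]
tool_rot: [0.023, 0.706, -0.023, 0.707]
contact_force: [0.7, 0.8, -0.3]
gripper_width: 0.0402
```

```bash
python3 - <<'E'
from h import *
np.set_printoptions(precision=4,suppress=True)
st()
I={n:eyes.grab_frame(n) for n in("scene","top")}
L={n:eyes.landmark_of("board_handle",n) for n in I}
print({n:[(np.round(d["at"],1),round(d["confidence"],2)) for d in L[n]] for n in I})
if L["scene"] and L["top"]: print(tri(("scene",L["scene"][0]["at"]),("top",L["top"][0]["at"])))
print("expected flat", proj("scene",(.528,.0478,.142)),proj("top",(.528,.0478,.142)))
a,b=[cv2.resize(I[n][r0:r1,c0:c1],(400,h),interpolation=cv2.INTER_CUBIC) for n,r0,r1,c0,c1,h in(("scene",110,350,140,400,369),("top",110,270,235,485,256))]
c=np.zeros((370,800,3),np.uint8);c[:369,:400]=a;c[:256,400:]=b;cv2.imwrite("pics/c11.png",c)
cv2.imwrite("pics/scene_end.png",I["scene"])
for q in("glue_bottle","carton","tube","tape_roll","paint_pot","gel_bottle","gauze_pack"): print(q,[(np.round(d["at"]),round(d["confidence"],2)) for d in eyes.landmark_of(q,"scene")][:1])
E
```

```text
27.4 [ 0.4577 -0.1277  0.3059] F [ 0.7  0.8 -0.3] w 0.0402 jaw ang 1.507 theta 0.447 rad 0.4223
{'scene': [(array([287.8, 191.2]), 0.77)], 'top': [(array([333.7, 213.1]), 0.79)]}
(array([0.5264, 0.0516, 0.132 ]), np.float64(0.004759758159767532))
expected flat [287.8802 188.7501] [336.1024 213.0008]
glue_bottle [(array([220., 313.]), 0.76)]
carton [(array([228., 278.]), 0.68)]
tube [(array([211., 258.]), 0.82)]
tape_roll [(array([255., 260.]), 0.57)]
paint_pot [(array([162., 279.]), 0.75)]
gel_bottle [(array([370., 189.]), 0.7)]
gauze_pack [(array([297., 295.]), 0.96)]
```

```bash
python3 - <<'E'
from h import *
a,b=cv2.imread("pics/scene0.png"),cv2.imread("pics/scene_end.png")
d=cv2.medianBlur(cv2.absdiff(a,b).max(2),3)
n,_,s,c=cv2.connectedComponentsWithStats((d>40).astype(np.uint8))
print([(x[:5].tolist()) for x in s[1:] if x[4]>15])
st(); print(workorder.close_job())
E
```

```text
[[131, 0, 37, 100, 1715], [196, 0, 17, 5, 61], [294, 0, 40, 92, 1967], [182, 5, 13, 4, 36], [188, 8, 30, 58, 893], [156, 29, 78, 125, 3433], [188, 66, 30, 13, 275], [148, 101, 7, 4, 19], [138, 107, 20, 37, 357], [275, 131, 89, 66, 2504], [363, 200, 3, 8, 18], [235, 271, 15, 27, 310], [179, 272, 17, 26, 308]]
27.95 [ 0.4585 -0.125   0.3057] F [-0.1 -0.1 -0.3] w 0.0402 jaw ang 1.513 theta 0.449 rad 0.4198
the job is handed in; nothing more can be done
None
```

The desk is packed up and the job is handed in, at about 28 s of the 72 s allowed. I gripped the bar and raised the board from the second notch to the top notch. The two grey-capped glue sticks then went through the jar's neck one at a time. I lifted the board to about 1.69 rad until the pawl dropped out, lowered it flat along its arc, let go and backed away.

**What the last checks showed**
- **Board:** the handle triangulates to z ≈ 0.132 m, against 0.142 m expected when flat. It is within 2.5 px of the flat position in both cameras. The board stopped against something firm at about 28 N before I let go.
- **Pawl:** a picture showed it tipped over before lowering, and the board then passed the top notch freely.
- **Sticks:** both are gone from the table. The first showed in the jar mouth in a picture. For the second I only had the dark disc in the mouth in the pixel values.
- **Other things:** comparing the first and last scene pictures, only the two sticks, the board area and the arm changed, so no bystander or look-alike moved.

**What disagreed or was missed**
- The two cameras differed by about 8 mm in x, so I placed the sticks by comparing stick and mouth in the same picture.
- The final picture could not be viewed because the 12-picture limit was reached. The end state is therefore checked by numbers only.

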